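# Take down the tower of kitchen canisters

### The job

The kitchen canisters have been piled into a tower: take it down from the top, one at a time, and put each straight into the wooden tray of its own shape and size (the small jar in the small round tray, the round tin in the large round one, the six-sided and square tins in theirs). Set each down gently and upright, flat on the tray's floor inside the rim, and let go before taking the next. Leave the two small glasses standing where they are.

Things in the scene. Friction and masses are not known exactly. Their poses are not given: they have to be found in the camera images.
- small_jar: Small round amber jar with a flat black lid, on top of the tower: lid 28 mm across, glass body 27 mm, 44 mm tall, about 60 g. Loose. Origin: centre of its underside; z up. 
- six_sided_tin: Six-sided (hexagonal) brass-coloured tin with a flat steel lid, second from the top: 40 mm across the flats (lid 41 mm, the top 8 mm), 47 mm across corners, 44 mm tall, about 110 g. Loose. Origin: centre of its underside; z up. Its x axis is square to one pair of facing sides; the other pairs follow every 60 degrees.
- round_tin: Round dark steel tin with a flat pale lid, third from the top: 52 mm across (lid 53 mm, the top 9 mm), 52 mm tall, about 170 g. Loose. Origin: centre of its underside; z up. 
- square_tin: Square pale metal tin with a flat lid, at the foot of the tower, standing on the table: 64 mm by 64 mm (lid 66 mm, the top 10 mm), 62 mm tall, about 260 g. Loose. Origin: centre of its underside; z up. Its x and y axes are square to its sides. The four containers simply stand on one another, roughly centred, each turned its own way; the tower is 202 mm tall.
- small_round_tray: Fixed wooden tray, 12 mm high: a brown flat floor inside a paler rim, 9 mm wide, standing 6 mm above the floor. Round; the recess is 42 mm across, 60 mm outside: the smaller of the two round trays, for the small jar. Origin: centre of its underside (the floor is 6 mm above it); z up. 
- six_sided_tray: Fixed wooden tray, 12 mm high: a brown flat floor inside a paler rim, 9 mm wide, standing 6 mm above the floor. Six-sided; the recess is 54 mm across the flats, 72 mm outside, so the six-sided tin fits at any turn. Origin: centre of its underside (the floor is 6 mm above it); z up. Its x axis is square to one pair of sides.
- large_round_tray: Fixed wooden tray, 12 mm high: a brown flat floor inside a paler rim, 9 mm wide, standing 6 mm above the floor. Round; the recess is 68 mm across, 86 mm outside: the larger of the two round trays, for the round tin. Origin: centre of its underside (the floor is 6 mm above it); z up. 
- square_tray: Fixed wooden tray, 12 mm high: a brown flat floor inside a paler rim, 9 mm wide, standing 6 mm above the floor. Square; the recess is 80 mm by 80 mm, 98 mm outside: the square tin must be turned in line with it (within about 10 degrees). Origin: centre of its underside (the floor is 6 mm above it); z up. Its x and y axes are square to its sides.
- clear_glass: Small clear drinking glass, empty, 42 mm across, 60 mm tall, standing loose on the table. Not part of the job, to be left alone. Origin: centre of its underside.
- frosted_glass: Small frosted white drinking glass, empty, 48 mm across, 66 mm tall, standing loose on the table. Not part of the job, to be left alone. Origin: centre of its underside.
There are look-alikes about, which are no part of the job. Leave any orange or red look-alike of the round_tin alone.

How it is judged:
By the outcome, as a careful person would: the job done as asked, in the order asked, and still so for the second after the job is handed in, with the robot touching nothing.
It also fails if it takes over 128 s, if anything falls off the work surface, if the arm or the gripper's body presses on something with over 40 N, if the wrist force passes 120 N, or if a joint passes its speed limit or range.

### The arm

A 6-joint arm with a two-finger parallel gripper is mounted at the origin on the work surface. World frame = base frame: x ahead of the robot, y to its left, z up, the work surface at z = 0. Lengths are in m, angles in degrees, forces in N, time in s.
With the tool pointing down it reaches from about 0.3 to 0.75 m from the base axis. Payload 8.5 kg.
Tool frame: the origin (TCP) lies midway between the tips of the shut fingers; the grasp point (between the pads) lies 19 mm behind it; z points along the fingers, y is the line along which they close (so a half turn about z gives the same grasp; the last joint's range is limited). The gripper opens to 85 mm and grips with 20 to 120 N. Pads are 22 mm wide; open, the fingers measure 114 mm over their backs; the gripper's body (76 mm by 85 mm) begins 54 mm behind the grasp point. The pads swing forward as they close: fully open they stand 13 mm farther back than shut.
Start: joints at [-80.976, 21.807, 74.336, -0, 83.858, -12.336], TCP at [0.2, -0.512, 0.231] pointing down, gripper open.
Joint ranges: [-178.18, 178.18], [-50.72, 133.34], [12.68, 142.11], [-81.47, 261.47], [9.98, 163.14], [-165.26, 165.26]. Speed limits (degrees/s): [136.94, 136.94, 180, 180, 180, 180].

### API

Orientations are given as a 3x3 rotation matrix whose columns are the frame's x, y, z axes.
In Python, from rig import env, viewer, recognise, pinpoint gives the robot as it stands.
- The arm moves only by the tool move_arm, never from a script. Its argument "plan" is text: rows parted by semicolons, each of 7 numbers parted by spaces: the shift along the tool's x, y, z in m, then the turn, a rotation vector about the tool's x, y, z in rad, then the finger opening in m, from 0 to 0.0854. A call has 1 to 12 rows; each row shifts and turns the commanded pose from where the row before left it, along the tool's axes as they then stand; what a row does not reach is not made up. A row lasts 1/8 s, in which the tool goes at most 62.5 mm and 10.7 degrees, less where a joint would pass 70% of its speed; a pose out of reach is approached as far as the arm can. A call is refused whole if a number of a shift passes 0.0625 or a number of a turn 0.188, either way. A call with a gripper value outside its range is refused whole. The fingers move at their own pace and stop on an object; "grip_force" is the grip in N (left out, the last holds). Time passes only in rows, so rows that do not move let the fingers close. It gives the time, the measured TCP pose, the force, the opening and the grip force at its end, in the units of the state.
- env.observe(): the state, without advancing time (a new reading comes with each control period).
- viewer.get_image(name): name is "scene" or "side" or "wrist"; returns (picture, depth): 420x560x3 uint8, red, green, blue; 420x560 float32, m along the optical axis (not along the pixel's ray), 0 where there is no reading.
- viewer.calibration(name): a dict with "fx", "fy", "cx", "cy" (pixels), "R" (3x3) and "t" (3): a world point X has camera coordinates R X + t. Camera axes: x right, y down, z forward; pixel columns grow to the right and rows downward; lengths in m; the calibration is good to about 2 mm. The wrist camera is an equidistant fisheye: a pixel r from the principal point sees the ray r / f radians off the axis. A picture is of the moment at which its call begins: read the wrist's pose just before it. calibration takes no time and is no camera call; for the wrist camera it gives the pose at the moment of the call.
- env.close_job(): hands the job in; it is judged then, once.
Trained networks look in the newest picture that a camera, given by its name, has taken for a name from the list of things; names that differ only in an ending like _2 or _b are one class to them, and where a whole thing is asked for, a point or a joint stands for the part that bears it (a point fixed in the world has none). Each returns a list of dicts, best first, with "conf" (0 to 1); they miss things now and then, are a little off and sometimes report something else, mostly with a low value. They report only what shows in the picture. A call takes as long as a camera call. They do not tell look-alikes from the thing itself.
- recognise(camera, name): "extent" ([centre column, centre row, width, height] in pixels, round what is visible of it).
- pinpoint(camera, name): "pixel" ([column, row] in pixels: a listed point, or the origin of a listed thing).
The state is a dict: "time_s": time; "q": joint angles; "qvel": joint speeds; "joint_efforts": joint torques, N m; "position": TCP position; "tool_rot": TCP orientation; "ft_force": force on the tool from outside, world axes, zero at the start; "wrist_torque": the same for the moment, N m; "grip_width": finger opening in m; "gripper_force": force on a finger pad.
Only numpy, scipy, OpenCV 4.12 (cv2) and the standard library are available. Lean on these libraries where they do the work, as an engineer would, in place of code of your own. Each camera call takes 0.05 s, during which the arm holds its last target. There are 200 camera calls.

## Working session

There is one attempt and no reset: what is moved stays moved. The work goes in short steps, Python scripts to look and compute and a tool call to move; the robot and the scene stay as the last step left them, time stands still between calls to the robot, and variables do not carry over. Pictures are saved under pics/ and viewed, at most 14 in all, crops included, and the job is handed in when it is done.

Besides the shell and the picture viewer there is one more tool, called after "Request:" as a command line: name --argument value ..., lists and objects as JSON in quotes. move_arm: Moves the arm, as the interface text tells. Its arguments: {"type":"object","properties":{"plan":{"type":"string"},"grip_force":{"type":"number"}},"required":["plan"]}

```bash
ls; mkdir -p pics
cat > h.py <<'E'
import numpy as np,cv2
from rig import env,viewer,recognise,pinpoint
def world(cam,depth,cal):
    h,w=depth.shape;v,u=np.mgrid[:h,:w]
    p=np.stack([(u-cal['cx'])/cal['fx']*depth,(v-cal['cy'])/cal['fy']*depth,depth],-1)
    R=np.array(cal['R']);t=np.array(cal['t'])
    return (p-t)@R
E
python3 - <<'E'
from h import *
ims=[]
for c in ['scene','side']:
    im,d=viewer.get_image(c);cal=viewer.calibration(c)
    cv2.imwrite(f'pics/{c}0.png',im[:,:,::-1]);np.savez(f'{c}0.npz',im=im,d=d,P=world(c,d,cal))
    P=world(c,d,cal)
    print(c,np.round(-np.array(cal['R']).T@cal['t'],3))
    for n in ['small_jar','six_sided_tin','round_tin','square_tin','small_round_tray','six_sided_tray','large_round_tray','square_tray','clear_glass','frosted_glass']:
        r=recognise(c,n)
        print(n,[(round(x['conf'],2),np.round(x['extent']).astype(int).tolist(),np.round(P[min(419,int(x['extent'][1])),min(559,int(x['extent'][0]))],3).tolist()) for x in r[:3]])
print(env.observe())
E
```

```text
pics
scene [ 0.941 -0.582  0.64 ]
small_jar [(0.77, [270, 185, 10, 21], [0.519, -0.007, 0.188]), (0.28, [360, 222, 23, 18], [0.649, 0.216, 0.005])]
six_sided_tin [(0.57, [270, 200, 22, 31], [0.526, -0.017, 0.158])]
round_tin [(0.69, [285, 214, 16, 28], [0.495, 0.094, 0.041]), (0.65, [249, 217, 19, 28], [0.425, 0.032, 0.038]), (0.61, [270, 219, 23, 26], [0.527, -0.017, 0.108])]
square_tin [(0.56, [271, 238, 32, 34], [0.536, -0.023, 0.059])]
small_round_tray [(0.7, [360, 221, 26, 16], [0.648, 0.217, 0.008]), (0.62, [271, 185, 12, 25], [0.52, -0.004, 0.184])]
six_sided_tray [(0.68, [314, 175, 25, 17], [0.423, 0.353, 0.005])]
large_round_tray [(0.56, [126, 324, 47, 40], [0.424, -0.343, 0.006])]
square_tray [(0.81, [236, 345, 58, 51], [0.626, -0.256, 0.008])]
clear_glass []
frosted_glass [(0.73, [362, 260, 24, 38], [0.731, 0.037, 0.053])]
side [ 0.087 -0.893  1.108]
small_jar [(0.48, [261, 195, 12, 21], [0.507, -0.008, 0.195])]
six_sided_tin [(0.63, [270, 183, 22, 19], [0.641, 0.213, 0.004]), (0.49, [262, 211, 18, 24], [0.504, -0.016, 0.147])]
round_tin [(0.89, [221, 239, 20, 24], [0.401,
[... 695 characters left out ...]
73916e+01, -1.23348011e+01]), 'qvel': array([ 0.08602582, -0.05335441, -0.0696015 ,  0.10337991,  0.00477542,
        0.02577088]), 'joint_efforts': array([-1.56361457e-03, -4.48338318e+01, -2.31467324e+01, -1.97670065e-04,
        5.38879704e-04, -9.38005343e-06]), 'position': array([ 0.20032682, -0.51221308,  0.2313268 ]), 'tool_rot': array([[ 9.31310173e-01,  3.64227075e-01, -8.62401292e-06],
       [ 3.64227074e-01, -9.31310173e-01, -2.30648842e-05],
       [-1.64324862e-05,  1.83394623e-05, -1.00000000e+00]]), 'ft_force': array([ 0.78300944, -0.75186452, -0.7292261 ]), 'wrist_torque': array([-0.00529411, -0.00703944,  0.01264304]), 'gripper_force': 0.0, 'grip_width': 0.0851298061104772}
```

Run:
```python
from h import *
a=np.load('scene0.npz')['im'];b=np.load('side0.npz')['im']
cv2.imwrite('pics/s1.png',cv2.resize(a[150:375,90:400],None,fx=2.5,fy=2.5,interpolation=cv2.INTER_CUBIC)[:,:,::-1])
cv2.imwrite('pics/s2.png',cv2.resize(b[150:385,160:400],None,fx=2.5,fy=2.5,interpolation=cv2.INTER_CUBIC)[:,:,::-1])
# fits: clouds
for c in ['scene','side']:
    P=np.load(c+'0.npz')['P'];X=P.reshape(-1,3)
    def box(x,y,r,z0,z1):
        m=(abs(X[:,0]-x)<r)&(abs(X[:,1]-y)<r)&(X[:,2]>z0)&(X[:,2]<z1);return X[m]
    for n,z0,z1 in [('jar',.199,.206),('hex',.155,.1615),('rnd',.111,.1165),('sq',.058,.065)]:
        q=box(.51,-.005,.07,z0,z1);print(c,n,len(q),q.min(0).round(4),q.max(0).round(4)) if len(q) else 0
    for n,x,y in [('smallround',.647,.217),('hext',.423,.353),('large',.424,-.341),('sqt',.627,-.256)]:
        q=box(x,y,.065,.009,.02);
        if len(q):print(c,n,len(q),q.min(0).round(4),q.max(0).round(4),((q.min(0)+q.max(0))/2).round(4), cv2.minAreaRect(q[:,:2].astype(np.float32)*1000))
```

```text
scene jar 88 [ 0.5006 -0.0094  0.1992] [0.5269 0.0166 0.205 ]
scene hex 121 [ 0.49   -0.0183  0.155 ] [0.5356 0.0262 0.1615]
scene rnd 102 [ 0.4894 -0.0221  0.1111] [0.5416 0.0316 0.1164]
scene sq 242 [ 0.4705 -0.0404  0.058 ] [0.5589 0.0407 0.065 ]
scene smallround 176 [0.6177 0.1848 0.0091] [0.6772 0.2448 0.0163] [0.6475 0.2148 0.0127] ((646.845458984375, 214.583251953125), (59.975494384765625, 57.718048095703125), 70.28077697753906)
scene hext 185 [0.3961 0.3026 0.009 ] [0.4788 0.3817 0.0167] [0.4374 0.3421 0.0128] ((436.0672302246094, 342.0987548828125), (71.52587127685547, 81.13026428222656), 25.785202026367188)
scene large 612 [ 0.3789 -0.3841  0.009 ] [ 0.465  -0.2984  0.016 ] [ 0.422  -0.3412  0.0125] ((422.2339782714844, -341.1051330566406), (84.8598403930664, 85.08051300048828), 37.08988571166992)
scene sqt 987 [ 0.5622 -0.3188  0.009 ] [ 0.6919 -0.1911  0.016 ] [ 0.627  -0.255   0.0125] ((627.4371948242188, -250.68899536132812), (98.19451904296875, 100.87553405761719), 33.983795166015625)
side jar 72 [ 0.4986 -0.0146  0.199 ] [0.5263 0.0184 0.2057]
side hex 88 [ 0.4899 -0.
[... 210 characters left out ...]
0.2427 0.0182] [0.6454 0.2133 0.0137] ((646.02490234375, 215.58306884765625), (60.6895637512207, 56.03478240966797), 61.68886184692383)
side hext 163 [0.3983 0.3019 0.009 ] [0.4753 0.3802 0.0186] [0.4368 0.3411 0.0138] ((434.96893310546875, 340.2159118652344), (82.53997039794922, 72.23846435546875), 53.94774627685547)
side large 480 [ 0.379 -0.386  0.009] [ 0.465  -0.2994  0.0195] [ 0.422  -0.3427  0.0143] ((422.6396484375, -342.6242980957031), (85.4320297241211, 82.8086929321289), 61.479129791259766)
side sqt 566 [ 0.5624 -0.3189  0.009 ] [ 0.6915 -0.1917  0.0189] [ 0.627  -0.2553  0.014 ] ((627.8012084960938, -251.84918212890625), (103.94916534423828, 99.89154815673828), 33.06727981567383)
```

View pics/s1.png

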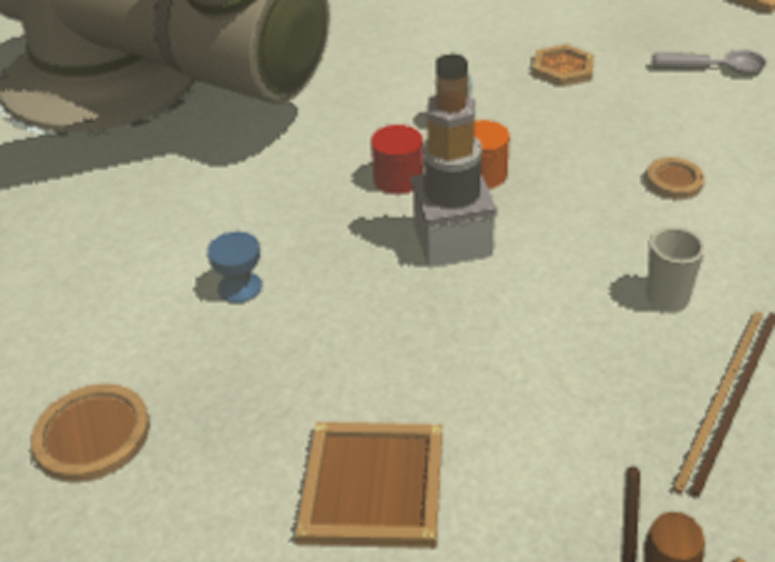

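View pics/s2.png

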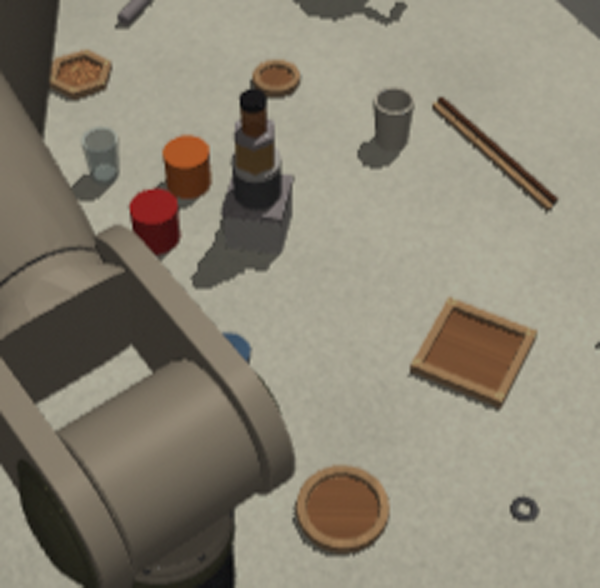

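The red can (red crop s2 155,220) and the orange can (s2 187,165) are the round_tin look-alikes. The dark tin with the pale lid, third in the tower (s2 258,180), is the one meant. The trays sit at s1 (90,430), (370,485), (675,177) and (563,65). Next I'll take a wrist view over the tower to confirm and to get the turn angles.

```bash
cat >> h.py <<'E'
def go(wps,step=.04,start=None):
    """wps: list of (x,y,z,yaw_deg or None,opening,[step]); prints rounded rows. yaw = direction of tool x; y closes"""
    if start is None:
        o=env.observe();R=o['tool_rot'];p=np.array(o['position']);yaw=np.degrees(np.arctan2(R[1,0],R[0,0]))
    else: p,yaw=np.array(start[:3]),start[3]
    rows=[]
    for w in wps:
        tgt=np.array(w[:3]);ty=yaw if w[3] is None else w[3];st=w[5] if len(w)>5 else step
        dy=(ty-yaw+90)%180-90
        if len(w)>6: dy=w[6]
        n=max(1,int(np.ceil(np.linalg.norm(tgt-p)/st-1e-6)),int(np.ceil(abs(dy)/8)))
        p0,y0=p.copy(),yaw
        for k in range(1,n+1):
            c,s=np.cos(np.radians(yaw)),np.sin(np.radians(yaw))
            R=np.array([[c,s,0],[s,-c,0],[0,0,-1]])
            f=np.round(R.T@(p0+(tgt-p0)*k/n-p),4);p=p+R@f
            r=round(np.radians(-(y0+dy*k/n-yaw)),3);yaw-=np.degrees(r)
            rows.append('%g %g %g 0 0 %g %g'%(*f+0.,r+0.,w[4]))
    for i in range(0,len(rows),12):print('; '.join(rows[i:i+12]))
    print('end',p.round(4),round(yaw,2),len(rows))
    return (*p,yaw)
E
python3 - <<'E'
from h import *
go([(.30,-.45,.34,None,.085),(.47,0,.34,0,.085)])
c=viewer.calibration('wrist');o=env.observe();print(c, (-np.array(c['R']).T@c['t']-o['position'])@o['tool_rot'])
E
```

```text
0.0231 -0.0043 -0.0217 0 0 0 0.085; 0.0231 -0.0044 -0.0218 0 0 0 0.085; 0.0231 -0.0043 -0.0217 0 0 0 0.085; 0.0231 -0.0043 -0.0217 0 0 0 0.085; 0.0231 -0.0043 -0.0218 0 0 0 0.085; 0.0248 -0.0275 0 0 0 0.029 0.085; 0.024 -0.0282 0 0 0 0.028 0.085; 0.0231 -0.0288 0 0 0 0.029 0.085; 0.0224 -0.0295 0 0 0 0.029 0.085; 0.0214 -0.0302 0 0 0 0.028 0.085; 0.0207 -0.0307 0 0 0 0.029 0.085; 0.0197 -0.0313 0 0 0 0.029 0.085
0.0188 -0.0319 0 0 0 0.028 0.085; 0.0179 -0.0324 0 0 0 0.029 0.085; 0.0169 -0.0328 0 0 0 0.029 0.085; 0.016 -0.0334 0 0 0 0.028 0.085; 0.0151 -0.0338 0 0 0 0.029 0.085; 0.0141 -0.0342 0 0 0 0.029 0.085
end [ 0.47 -0.    0.34] -0.01 18
{'fx': 325.19226210127806, 'fy': 325.19226210127806, 'cx': 279.0273378831689, 'cy': 209.9464053447344, 'R': array([[ 3.65184366e-01, -9.30935214e-01,  8.55047698e-05],
       [-8.99350402e-01, -3.52770649e-01,  2.58305486e-01],
       [-2.40435509e-01, -9.44060239e-02, -9.66063284e-01]]), 't': array([-0.55002958, -0.03422441,  0.37856766])} [ 6.52816947e-02 -6.03559280e-05 -1.43281978e-01]
```

Request:
move_arm --plan "0.023 -0.0044 -0.0218 0 0 0 0.085; 0.023 -0.0044 -0.0218 0 0 0 0.085; 0.023 -0.0044 -0.0218 0 0 0 0.085; 0.023 -0.0044 -0.0218 0 0 0 0.085; 0.023 -0.0044 -0.0218 0 0 0 0.085; 0.025 -0.0275 0 0 0 0.029 0.085; 0.024 -0.028 0 0 0 0.028 0.085; 0.023 -0.029 0 0 0 0.029 0.085; 0.0225 -0.0295 0 0 0 0.029 0.085; 0.0215 -0.03 0 0 0 0.028 0.085; 0.0205 -0.0305 0 0 0 0.029 0.085; 0.0195 -0.0315 0 0 0 0.029 0.085" --grip_force 30

```text
time_s: 2.6
position: [0.3911, -0.2065, 0.3404]
tool_rot: [[0.985, 0.17, 0.0], [0.17, -0.985, -0.0], [0.0, 0.0, -1.0]]
ft_force: [0.4, -0.9, 0.3]
grip_width: 0.0852
gripper_force: 0.0
```

Request:
move_arm --plan "0.019 -0.032 0 0 0 0.028 0.085; 0.018 -0.0325 0 0 0 0.029 0.085; 0.017 -0.033 0 0 0 0.029 0.085; 0.016 -0.0335 0 0 0 0.028 0.085; 0.015 -0.034 0 0 0 0.029 0.085; 0.014 -0.034 0 0 0 0.029 0.085; 0 0 0 0 0 0 0.085; 0 0 0 0 0 0 0.085"

```text
time_s: 3.6
position: [0.4694, 0.0002, 0.3403]
tool_rot: [[1.0, 0.0, -0.0], [0.0, -1.0, -0.0], [-0.0, 0.0, -1.0]]
ft_force: [-0.3, 0.4, -0.2]
grip_width: 0.0851
gripper_force: 0.0
```

```bash
cat >> h.py <<'E'
def wshot(tag):
    cal=viewer.calibration('wrist');im,d=viewer.get_image('wrist')
    h,w=d.shape;v,u=np.mgrid[:h,:w];x=(u-cal['cx'])/cal['fx'];y=(v-cal['cy'])/cal['fy'];r=np.hypot(x,y)+1e-9
    k=np.tan(r)/r;P=np.stack([x*k*d,y*k*d,d],-1);P=(P-np.array(cal['t']))@np.array(cal['R']);P[d==0]=np.nan
    cv2.imwrite(f'pics/{tag}.png',im[:,:,::-1]);np.savez(f'{tag}.npz',im=im,d=d,P=P);return im,d,P
def layer(P,x,y,r,z0,z1):
    X=P.reshape(-1,3);m=(abs(X[:,0]-x)<r)&(abs(X[:,1]-y)<r)&(X[:,2]>z0)&(X[:,2]<z1);return X[m]
def rect(q):
    h=cv2.convexHull((q[:,:2]*1000).astype(np.float32));(c,s,a)=cv2.minAreaRect(h)
    return np.round(c,1),np.round(s,1),round(a,1),len(q),(q.min(0)*1000).round(1)[:2],(q.max(0)*1000).round(1)[:2],round(float(np.median(q[:,2])),4)
E
python3 - <<'E'
from h import *
im,d,P=wshot('w1')
for n,z0,z1 in [('jar',.196,.208),('hex',.153,.163),('rnd',.109,.119),('sq',.057,.067)]:
    q=layer(P,.513,.003,.07,z0,z1);print(n,rect(q) if len(q)>5 else 0)
print(env.observe()['position'],env.observe()['time_s'])
E
```

```text
jar (array([512.5,   5.4]), array([27.1, 25.9]), 0.4, 773, array([498.9,  -7.5]), array([526. ,  18.4]), 0.2027)
hex (array([512.5,   5.2]), array([46.3, 40. ]), 0.6, 663, array([489.4, -14.9]), array([535.6,  25.3]), 0.1587)
rnd (array([521. ,   5.7]), array([36.6, 51.2]), 2.8, 272, array([501.6, -20.2]), array([539.2,  30.9]), 0.1147)
sq (array([513.6,   6. ]), array([67.1, 66.1]), 50.6, 870, array([467.9, -39.8]), array([559.2,  52. ]), 0.0627)
[ 4.69348787e-01 -7.10374792e-05  3.40335249e-01] 3.65
```

View pics/w1.png

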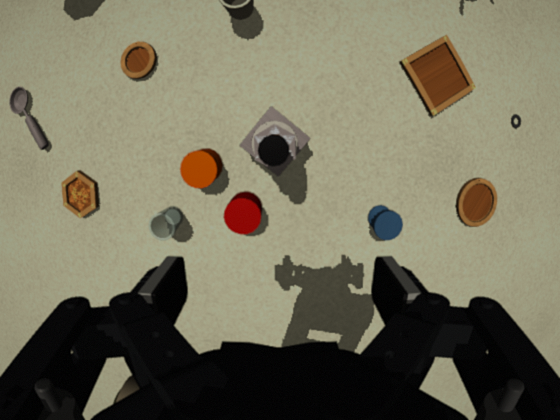

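Run:
```python
from h import *
s=go([(.5125,.0048,.25,0,.085),(.5125,.0048,.168,None,.085,.02)])
P=np.load('w1.npz')['P']
for n,x,y,r in [('smallround',.647,.215,.04),('hext',.436,.341,.05),('large',.422,-.342,.055),('sqt',.627,-.252,.075)]:
    q=layer(P,x,y,r,.009,.02);print(n,rect(q) if len(q)>5 else 0)
    q=layer(P,x,y,.012,-.01,.04);print(q[:,2].min(),q[:,2].max())
for n,x,y in [('orange',.49,.1),('red',.41,.04),('clear',.4,.155),('blue',.4,-.14),('fr',.72,.04)]:
    q=layer(P,x,y,.05,.03,.09);print(n,rect(q) if len(q)>5 else 0)
im=np.load('w1.npz')['im']
cv2.imwrite('pics/c1.png',np.hstack([cv2.resize(im[y-35:y+35,x-35:x+35],None,fx=5,fy=5,interpolation=cv2.INTER_CUBIC) for x,y in[(80,193),(272,150)]])[:,:,::-1])
```

```text
0.0144 -0.0016 0.0301 0 0 0 0.085; 0.0144 -0.0017 0.0301 0 0 0 0.085; 0.0143 -0.0016 0.0301 0 0 -0.001 0.085; 0 0 0.0164 0 0 0 0.085; 0 0 0.0164 0 0 0 0.085; 0 0 0.0164 0 0 0 0.085; 0 0 0.0164 0 0 0 0.085; 0 0 0.0164 0 0 0 0.085
end [0.5125 0.0048 0.168 ] 0.02 8
smallround (array([646. , 217.3]), array([58. , 59.7]), 19.3, 542, array([615.9, 187.2]), array([676.1, 247.1]), 0.0123)
0.004937625904352079 0.009624056788166557
hext (array([435.7, 342.5]), array([73.8, 80.6]), 88.6, 605, array([395.5, 305.3]), array([475.9, 379.7]), 0.0125)
0.005051115950453859 0.009253236073683085
large (array([ 421.7, -340.2]), array([85.1, 84.2]), 81.5, 638, array([ 379.6, -383.7]), array([ 464.5, -297.4]), 0.0124)
0.004949542860898195 0.009397732571066948
sqt (array([ 627.4, -249.8]), array([ 99.4, 100.1]), 33.6, 1212, array([ 560.3, -316.8]), array([ 694.4, -181.5]), 0.0126)
0.004223429387686305 0.009174846695051093
orange (array([479.2,  91.9]), array([52.8, 90.3]), 7.9, 1199, array([450.3,  50.6]), array([511.6, 136.7]), 0.0525)
red (array([410.5,  51.1]), array([50.6, 52.5]), 6.8, 1162, array([385.2,  24.9]), array([436.7,  77. ]), 0.0525)
clear (array([396.9, 169. ]), array([41.2, 40. ]), 11.1, 586, array([376. , 148.8]), array([417.3, 189.2]), 0.053)
blue (array([ 396.3, -159.2]), array([44.1, 44. ]), 74.5, 732, array([ 374.5, -181. ]), array([ 418.8, -136.5]), 0.0506)
fr (array([705.1,  57.7]), array([40.4, 24.4]), 80.0, 290, array([693.1,  36. ]), array([720.6,  77.7]), 0.0558)
```

View pics/c1.png

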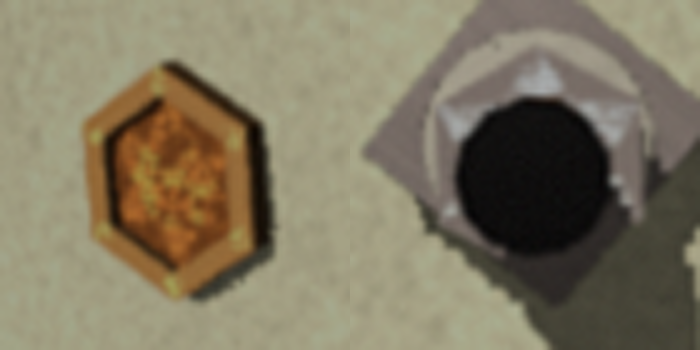

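The crop confirms the tower order: black jar lid on the hex lid, then the round pale rim, then the square. The hex tray floor is flat (z about 6 mm). Now I'll grasp the jar.

Request:
move_arm --plan "0.0144 -0.0016 0.03 0 0 0 0.085; 0.0144 -0.0016 0.03 0 0 0 0.085; 0.0143 -0.0016 0.03 0 0 0 0.085; 0 0 0.0165 0 0 0 0.085; 0 0 0.0165 0 0 0 0.085; 0 0 0.0165 0 0 0 0.085; 0 0 0.0165 0 0 0 0.085; 0 0 0.0165 0 0 0 0.085; 0 0 0 0 0 0 0.05; 0 0 0 0 0 0 0.05; 0 0 0 0 0 0 0.04; 0 0 0 0 0 0 0.04" --grip_force 25

```text
time_s: 5.15
position: [0.5127, 0.0052, 0.1683]
tool_rot: [[1.0, -0.0, 0.001], [-0.0, -1.0, -0.0], [0.001, 0.0, -1.0]]
ft_force: [-0.8, 0.9, -0.6]
grip_width: 0.0399
gripper_force: 0.0
```

Run:
```python
from h import *
im,d,P=wshot('w2');o=env.observe();print(o['position'],o['grip_width'],o['ft_force'])
q=layer(P,.513,.004,.03,.196,.21);print(rect(q))
```

```text
[0.51269868 0.00528988 0.16815107] 0.03972236556428616 [-0.11105174 -0.00277815 -0.0581866 ]
(array([513.5,   3.4]), array([28.1, 59.6]), 5.6, 5380, array([499.2, -25.9]), array([527.4,  34. ]), 0.2027)
```

View pics/w2.png

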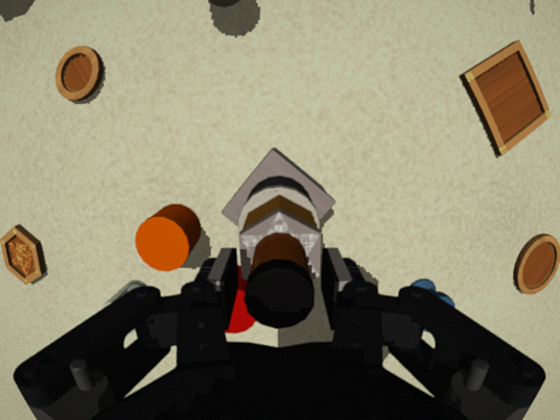

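The jar lid (280,290) sits centred between the pads (237 and 323). I'll close and lift.

Request:
move_arm --plan "0 0 0 0 0 0 0.03; 0 0 0 0 0 0 0.026; 0 0 0 0 0 0 0.02; 0 0 0 0 0 0 0.015; 0 0 0 0 0 0 0.015; 0 0 -0.005 0 0 0 0.015; 0 0 -0.01 0 0 0 0.015; 0 0 -0.02 0 0 0 0.015; 0 0 -0.02 0 0 0 0.015; 0 0 -0.02 0 0 0 0.015; 0 0 0 0 0 0 0.015"

```text
time_s: 6.58
position: [0.5131, 0.0052, 0.2443]
tool_rot: [[1.0, -0.0, 0.003], [-0.0, -1.0, -0.001], [0.003, 0.001, -1.0]]
ft_force: [-0.3, 0.4, -0.9]
grip_width: 0.0269
gripper_force: 24.7
```

Run:
```python
from h import *
o=env.observe();print(o['grip_width'],o['gripper_force'],o['position'])
go([(.6465,.216,.2433,None,.015),(.6465,.216,.05,None,.015,.04),(.6465,.216,.0165,None,.015,.007)])
```

```text
0.026857803900463845 24.659659266471863 [0.51308792 0.0052196  0.24426047]
0.0191 -0.0301 0.0001 0 0 0 0.015; 0.019 -0.0301 0.0002 0 0 0 0.015; 0.0191 -0.0301 0.0001 0 0 0 0.015; 0.019 -0.0302 0.0001 0 0 0 0.015; 0.0191 -0.0301 0.0002 0 0 0 0.015; 0.019 -0.0301 0.0001 0 0 0 0.015; 0.0191 -0.0301 0.0002 0 0 0 0.015; 0 0 0.0387 0 0 0 0.015; 0 0 0.0386 0 0 0 0.015; 0 0 0.0387 0 0 0 0.015; 0 0 0.0386 0 0 0 0.015; 0 0 0.0387 0 0 0 0.015
0 0 0.0067 0 0 0 0.015; 0 0 0.0067 0 0 0 0.015; 0 0 0.0067 0 0 0 0.015; 0 0 0.0067 0 0 0 0.015; 0 0 0.0067 0 0 0 0.015
end [0.6465 0.216  0.0165] -0.01 17
```

Request:
move_arm --plan "0.019 -0.03 0 0 0 0 0.015; 0.019 -0.03 0 0 0 0 0.015; 0.019 -0.03 0 0 0 0 0.015; 0.019 -0.03 0 0 0 0 0.015; 0.019 -0.03 0 0 0 0 0.015; 0.019 -0.03 0 0 0 0 0.015; 0.019 -0.03 0 0 0 0 0.015; 0 0 0.038 0 0 0 0.015; 0 0 0.038 0 0 0 0.015; 0 0 0.038 0 0 0 0.015; 0 0 0.038 0 0 0 0.015; 0 0 0.038 0 0 0 0.015"

```text
time_s: 8.07
position: [0.645, 0.2152, 0.0506]
tool_rot: [[1.0, -0.0, -0.002], [-0.0, -1.0, -0.0], [-0.002, 0.0, -1.0]]
ft_force: [0.6, -0.6, 0.0]
grip_width: 0.0269
gripper_force: 24.7
```

Run:
```python
from h import *
wshot('w3')
o=env.observe();print(o['grip_width'],o['gripper_force'],o['position'])
go([(.6465,.216,.0165,None,.015,.007)])
P=np.load('w3.npz')['P']
q=layer(P,.646,.216,.04,.0105,.016);print(rect(q))
q=layer(P,.646,.216,.025,.08,.092);print(rect(q))
```

```text
0.026805383893651974 24.79581356048584 [0.64250663 0.21473731 0.04495566]
0.0008 -0.0003 0.0057 0 0 0 0.015; 0.0008 -0.0002 0.0057 0 0 0 0.015; 0.0008 -0.0003 0.0057 0 0 0 0.015; 0.0008 -0.0002 0.0057 0 0 0 0.015; 0.0008 -0.0003 0.0057 0 0 0 0.015
end [0.6465 0.216  0.0165] -0.02 5
(array([653.5, 217.9]), array([45.8, 59.3]), 3.9, 2400, array([629.6, 187.6]), array([676.5, 247.1]), 0.0125)
(array([645.7, 216.6]), array([49.3, 28.1]), 85.3, 4906, array([631.6, 191.3]), array([659.8, 240.8]), 0.0852)
```

View pics/w3.png

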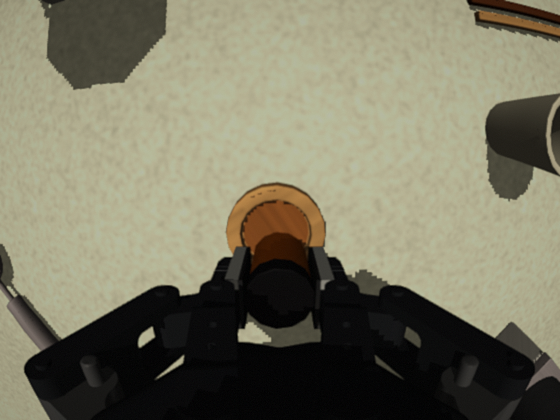

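Request:
move_arm --plan "0 0 0 0 0 0 0.015; 0 0 0 0 0 0 0.015; 0 0 0 0 0 0 0.015; 0 0 0 0 0 0 0.015"

```text
time_s: 8.62
position: [0.646, 0.2153, 0.0538]
tool_rot: [[1.0, -0.0, 0.001], [-0.0, -1.0, 0.0], [0.001, -0.0, -1.0]]
ft_force: [0.4, -0.5, -0.5]
grip_width: 0.0272
gripper_force: 24.8
```

Request:
move_arm --plan "0.0005 -0.0015 0.008 0 0 0 0.015; 0 0 0.008 0 0 0 0.015; 0 0 0.006 0 0 0 0.015; 0 0 0.005 0 0 0 0.015; 0 0 0.004 0 0 0 0.015; 0 0 0.003 0 0 0 0.015; 0 0 0.002 0 0 0 0.015; 0 0 0 0 0 0 0.015; 0 0 0 0 0 0 0.015; 0 0 0 0 0 0 0.015"

```text
time_s: 9.88
position: [0.6462, 0.2168, 0.017]
tool_rot: [[1.0, -0.0, 0.0], [-0.0, -1.0, 0.0], [0.0, -0.0, -1.0]]
ft_force: [-0.4, 0.3, -0.9]
grip_width: 0.0271
gripper_force: 24.8
```

Request:
move_arm --plan "0 0 0.0006 0 0 0 0.015; 0 0 0.0006 0 0 0 0.015; 0 0 0 0 0 0 0.015; 0 0 0 0 0 0 0.015"

```text
time_s: 10.38
position: [0.6464, 0.2168, 0.0161]
tool_rot: [[1.0, -0.0, 0.001], [-0.0, -1.0, 0.0], [0.001, -0.0, -1.0]]
ft_force: [-1.3, -0.8, 4.1]
grip_width: 0.0269
gripper_force: 25.0
```

Contact. I'll release and retreat.

Request:
move_arm --plan "0 0 0 0 0 0 0.03; 0 0 0 0 0 0 0.035; 0 0 0 0 0 0 0.045; 0 0 0 0 0 0 0.05; 0 0 -0.01 0 0 0 0.05; 0 0 -0.02 0 0 0 0.05; 0 0 -0.04 0 0 0 0.06; 0 0 -0.05 0 0 0 0.06; 0 0 -0.05 0 0 0 0.06; 0 0 -0.03 0 0 0 0.06; 0 0 -0.01 0 0 0 0.06; 0 0 0 0 0 0 0.06"

```text
time_s: 11.88
position: [0.646, 0.2168, 0.2254]
tool_rot: [[1.0, -0.0, -0.0], [-0.0, -1.0, 0.0], [-0.0, -0.0, -1.0]]
ft_force: [-0.2, -0.8, -1.0]
grip_width: 0.0601
gripper_force: 0.0
```

Run:
```python
from h import *
im,d,P=wshot('w4')
q=layer(P,.646,.216,.035,.04,.06);print(rect(q), q[:,2].min(),q[:,2].max())
o=env.observe();print(o['position'],o['time_s'])
go([(.55,.05,.25,0,.075),(.513,.005,.25,0,.075,.015)])
```

```text
(array([646.3, 216.6]), array([26.5, 26.5]), 19.1, 580, array([633.1, 202.7]), array([659.9, 229.8]), 0.0506) 0.041265671181795145 0.052737592531262825
[0.64579906 0.2166998  0.22437367] 11.925
-0.0192 0.0333 -0.0051 0 0 0 0.075; -0.0191 0.0334 -0.0052 0 0 0 0.075; -0.0192 0.0333 -0.0051 0 0 0 0.075; -0.0191 0.0334 -0.0051 0 0 0 0.075; -0.0192 0.0333 -0.0051 0 0 0 0.075; -0.0092 0.0113 0 0 0 0 0.075; -0.0093 0.0112 0 0 0 0 0.075; -0.0092 0.0113 0 0 0 0 0.075; -0.0092 0.0112 0 0 0 0 0.075
end [0.513 0.005 0.25 ] -0.01 9
```

The jar stands upright in its tray: top at 50 mm, centred. Next is the hex tin.

Request:
move_arm --plan "-0.019 0.0335 -0.005 0 0 0 0.075; -0.019 0.0335 -0.005 0 0 0 0.075; -0.019 0.0335 -0.005 0 0 0 0.075; -0.019 0.0335 -0.005 0 0 0 0.075; -0.019 0.0335 -0.005 0 0 0 0.075; -0.011 0.013 0 0 0 0 0.075; -0.011 0.0125 0 0 0 0 0.075; -0.009 0.01 0 0 0 0 0.075; -0.007 0.0085 0 0 0 0 0.075; 0 0 0 0 0 0 0.075; 0 0 0 0 0 0 0.075; 0 0 0 0 0 0 0.075"

```text
time_s: 13.42
position: [0.5133, 0.0056, 0.2505]
tool_rot: [[1.0, 0.0, -0.0], [0.0, -1.0, 0.0], [-0.0, -0.0, -1.0]]
ft_force: [0.9, 0.6, 0.4]
grip_width: 0.0752
gripper_force: 0.0
```

Run:
```python
from h import *
im,d,P=wshot('w5')
for n,z0,z1 in [('hex',.153,.163),('rnd',.109,.119),('sq',.057,.067)]:
    q=layer(P,.513,.005,.06,z0,z1);print(n,rect(q) if len(q)>5 else 0)
    if n=='hex':
        h=cv2.convexHull((q[:,:2]*1000).astype(np.float32))
        c=q[:,:2].mean(0)*1000
        for a in range(-30,31,2):
            w=q[:,:2]*1000@[-np.sin(np.radians(a)),np.cos(np.radians(a))];print(a,round(np.ptp(w),1),end=' | ')
o=env.observe();print(o['position'],o['time_s'])
```

```text
hex (array([513.1,   5.2]), array([46., 40.]), 0.6, 2484, array([490.2, -15. ]), array([536.1,  25.2]), 0.1586)
-30 46.1 | -28 46.1 | -26 46.1 | -24 45.9 | -22 45.7 | -20 45.5 | -18 45.2 | -16 44.8 | -14 44.4 | -12 44.0 | -10 43.5 | -8 42.9 | -6 42.3 | -4 41.6 | -2 40.9 | 0 40.2 | 2 40.2 | 4 41.0 | 6 41.7 | 8 42.4 | 10 43.0 | 12 43.6 | 14 44.1 | 16 44.5 | 18 44.9 | 20 45.3 | 22 45.6 | 24 45.8 | 26 46.0 | 28 46.1 | 30 46.2 | rnd (array([522.6,   6.7]), array([34.2, 51.9]), 6.9, 582, array([502.6, -20.1]), array([539.9,  31.5]), 0.1147)
sq (array([513.7,   6.6]), array([66.1, 66.8]), 49.9, 1313, array([497.3, -39.1]), array([560. ,  51.8]), 0.0628)
[0.51330196 0.00557145 0.25055162] 13.475
```

Request:
move_arm --plan "0 0.0005 0.02 0 0 -0.017 0.065; 0 0 0.03 0 0 0 0.065; 0 0 0.03 0 0 0 0.06; 0 0 0.02 0 0 0 0.06; 0 0 0.015 0 0 0 0.06; 0 0 0.008 0 0 0 0.06; 0 0 0.004 0 0 0 0.06; 0 0 0 0 0 0 0.055; 0 0 0 0 0 0 0.05; 0 0 0 0 0 0 0.047; 0 0 0 0 0 0 0.045; 0 0 0 0 0 0 0.045"

```text
time_s: 14.98
position: [0.5131, 0.0048, 0.1237]
tool_rot: [[1.0, 0.017, 0.0], [0.017, -1.0, -0.0], [0.0, 0.0, -1.0]]
ft_force: [-0.2, -0.1, -0.6]
grip_width: 0.0455
gripper_force: 0.0
```

Request:
move_arm --plan "0 0 0 0 0 0 0.042; 0 0 0 0 0 0 0.04; 0 0 0 0 0 0 0.035; 0 0 0 0 0 0 0.03; 0 0 0 0 0 0 0.03; 0 0 -0.003 0 0 0 0.03; 0 0 -0.005 0 0 0 0.03; 0 0 -0.01 0 0 0 0.03; 0 0 -0.02 0 0 0 0.03; 0 0 -0.02 0 0 0 0.03; 0 0 -0.01 0 0 0 0.03; 0 0 0 0 0 0 0.03" --grip_force 30

```text
time_s: 16.48
position: [0.5132, 0.0048, 0.1921]
tool_rot: [[1.0, 0.017, 0.001], [0.017, -1.0, -0.0], [0.001, 0.0, -1.0]]
ft_force: [0.5, -0.9, -1.3]
grip_width: 0.0404
gripper_force: 30.5
```

Run:
```python
from h import *
im,d,P=wshot('w6')
o=env.observe();print(o['position'],o['time_s'],o['grip_width'])
go([(.436,.342,.20,0,.03),(.436,.342,.06,0,.03,.03)])
```

```text
[0.51297625 0.00483102 0.19143401] 16.525 0.04040134881600939
-0.0079 -0.0376 -0.001 0 0 0.002 0.03; -0.008 -0.0376 -0.0009 0 0 0.002 0.03; -0.0081 -0.0376 -0.001 0 0 0.002 0.03; -0.0081 -0.0375 -0.0009 0 0 0.001 0.03; -0.0082 -0.0376 -0.001 0 0 0.002 0.03; -0.0083 -0.0375 -0.0009 0 0 0.002 0.03; -0.0083 -0.0375 -0.001 0 0 0.002 0.03; -0.0084 -0.0375 -0.0009 0 0 0.002 0.03; -0.0085 -0.0375 -0.001 0 0 0.002 0.03; 0 0 0.028 0 0 0 0.03; 0 0 0.028 0 0 0 0.03; 0 0 0.028 0 0 0 0.03
0 0 0.028 0 0 0 0.03; 0 0 0.028 0 0 0 0.03
end [0.436 0.342 0.06 ] -0.01 14
```

View pics/w6.png

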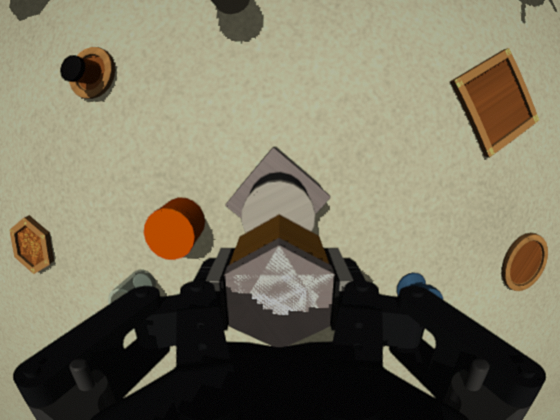

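The hex tin is held level at (280,290), and the jar is seen in its tray at (90,70). Carrying the tin to its tray.

Request:
move_arm --plan "-0.004 -0.02 0 0 0 0 0.03; -0.008 -0.038 0 0 0 0 0.03; -0.008 -0.038 0 0 0 0 0.03; -0.008 -0.038 0 0 0 0 0.03; -0.008 -0.038 0 0 0 0 0.03; -0.008 -0.038 0 0 0 0 0.03; -0.008 -0.038 0 0 0 0 0.03; -0.008 -0.038 0 0 0 0 0.03; -0.006 -0.0285 0 0 0 0 0.03; -0.0035 -0.016 0 0 0 0 0.03; -0.0016 -0.008 0 0 0 0 0.03; 0 0 0.02 0 0 0 0.03"

```text
time_s: 18.02
position: [0.4368, 0.3425, 0.1723]
tool_rot: [[1.0, 0.017, 0.003], [0.017, -1.0, 0.001], [0.003, -0.001, -1.0]]
ft_force: [0.8, -1.5, -1.7]
grip_width: 0.0405
gripper_force: 30.6
```

Request:
move_arm --plan "0 0 0.03 0 0 0 0.03; 0 0 0.03 0 0 0 0.03; 0 0 0.025 0 0 0 0.03; 0 0 0.015 0 0 0 0.03; 0 0 0.008 0 0 0 0.03; 0 0 0.004 0 0 0 0.03; 0 0 0 0 0 0 0.03; 0 0 0 0 0 0 0.03"

```text
time_s: 19.02
position: [0.4366, 0.3422, 0.0602]
tool_rot: [[1.0, 0.017, 0.001], [0.017, -1.0, 0.0], [0.001, -0.0, -1.0]]
ft_force: [0.3, -0.3, -0.9]
grip_width: 0.0405
gripper_force: 30.6
```

Run:
```python
from h import *
im,d,P=wshot('w7')
o=env.observe();print(o['position'],o['time_s'],o['grip_width'],o['ft_force'])
q=layer(P,.436,.342,.05,.0105,.016);print(rect(q))
print('tin',rect(layer(P,.436,.342,.025,.085,.12)))
```

```text
[0.4365426  0.34219475 0.06016104] 19.075 0.04060017549738383 [ 0.13983847  0.58598886 -0.78864202]
(array([451.5, 343.2]), array([51., 74.]), 1.3, 2991, array([425.4, 306.2]), array([477. , 379.7]), 0.0127)
tin (array([437.4, 343.8]), array([51.4, 43.4]), 67.4, 10869, array([414., 317.]), array([460.4, 367. ]), 0.0951)
```

Request:
move_arm --plan "-0.0005 -0.0007 0.01 0 0 0 0.03; 0 0 0.011 0 0 0 0.03; 0 0 0.009 0 0 0 0.03; 0 0 0.006 0 0 0 0.03; 0 0 0.004 0 0 0 0.03; 0 0 0.002 0 0 0 0.03; 0 0 0.001 0 0 0 0.03; 0 0 0.0007 0 0 0 0.03; 0 0 0 0 0 0 0.03; 0 0 0 0 0 0 0.03; 0 0 0 0 0 0 0.03"

```text
time_s: 20.45
position: [0.4359, 0.3428, 0.016]
tool_rot: [[1.0, 0.017, 0.0], [0.017, -1.0, 0.0], [0.0, -0.0, -1.0]]
ft_force: [-0.7, 0.2, -1.3]
grip_width: 0.0403
gripper_force: 30.6
```

Request:
move_arm --plan "0 0 0.0006 0 0 0 0.03; 0 0 0.0005 0 0 0 0.03; 0 0 0 0 0 0 0.03; 0 0 0 0 0 0 0.03"

```text
time_s: 20.95
position: [0.4359, 0.3428, 0.0157]
tool_rot: [[1.0, 0.017, 0.001], [0.017, -1.0, 0.0], [0.001, -0.0, -1.0]]
ft_force: [-1.2, -1.2, 8.8]
grip_width: 0.0409
gripper_force: 31.3
```

Request:
move_arm --plan "0 0 0 0 0 0 0.043; 0 0 0 0 0 0 0.048; 0 0 0 0 0 0 0.055; 0 0 0 0 0 0 0.06; 0 0 -0.01 0 0 0 0.06; 0 0 -0.02 0 0 0 0.06; 0 0 -0.04 0 0 0 0.065; 0 0 -0.05 0 0 0 0.07; 0 0 -0.04 0 0 0 0.07; 0 0 -0.02 0 0 0 0.07; 0 0 -0.01 0 0 0 0.07; 0 0 0 0 0 0 0.07"

```text
time_s: 22.45
position: [0.4358, 0.3427, 0.2051]
tool_rot: [[1.0, 0.017, 0.0], [0.017, -1.0, 0.0], [0.0, -0.0, -1.0]]
ft_force: [-0.1, -0.1, 0.4]
grip_width: 0.0701
gripper_force: 0.0
```

Run:
```python
from h import *
im,d,P=wshot('w8')
q=layer(P,.436,.342,.035,.035,.06);print(rect(q))
o=env.observe();print(o['position'],o['time_s'])
go([(.50,.05,.20,0,.075),(.5125,.0055,.205,0,.075,.015)])
```

```text
(array([435.6, 342.8]), array([46.5, 39.9]), 0.9, 1615, array([412.4, 322.7]), array([458.9, 362.6]), 0.0506)
[0.43557835 0.34263531 0.2042863 ] 22.5
0.0074 0.0367 0.0005 0 0 0.002 0.075; 0.0076 0.0367 0.0006 0 0 0.002 0.075; 0.0075 0.0367 0.0005 0 0 0.002 0.075; 0.0077 0.0366 0.0005 0 0 0.002 0.075; 0.0077 0.0367 0.0006 0 0 0.002 0.075; 0.0078 0.0366 0.0005 0 0 0.003 0.075; 0.0079 0.0366 0.0006 0 0 0.002 0.075; 0.008 0.0366 0.0005 0 0 0.002 0.075; 0.0031 0.0111 -0.0013 0 0 0 0.075; 0.0032 0.0112 -0.0012 0 0 0 0.075; 0.0031 0.0111 -0.0013 0 0 0 0.075; 0.0031 0.0111 -0.0012 0 0 0 0.075
end [0.5125 0.0055 0.205 ] -0.01 12
```

The hex tin is placed: level, top at 50 mm. On to the round tin.

Request:
move_arm --plan "0.005 0.024 0 0 0 0 0.075; 0.008 0.038 0 0 0 0 0.075; 0.008 0.038 0 0 0 0 0.075; 0.008 0.038 0 0 0 0 0.075; 0.008 0.038 0 0 0 0 0.075; 0.008 0.038 0 0 0 0 0.075; 0.008 0.038 0 0 0 0 0.075; 0.008 0.038 0 0 0 0 0.075; 0.0055 0.0265 0 0 0 0 0.075; 0.003 0.014 0 0 0 0 0.075; 0.0016 0.008 0 0 0 0 0.075; 0 0 0 0 0 0 0.075"

```text
time_s: 24.0
position: [0.5125, 0.0057, 0.2046]
tool_rot: [[1.0, 0.017, -0.0], [0.017, -1.0, 0.0], [-0.0, -0.0, -1.0]]
ft_force: [-0.2, 0.2, 0.1]
grip_width: 0.075
gripper_force: 0.0
```

Run:
```python
from h import *
im,d,P=wshot('w9')
for n,z0,z1 in [('rnd',.109,.119),('sq',.057,.067)]:
    q=layer(P,.513,.005,.06,z0,z1);print(n,rect(q) if len(q)>5 else 0)
o=env.observe();print(o['position'],o['time_s'],o['qvel'].round(1))
```

```text
rnd (array([514. ,   5.8]), array([51.5, 51.2]), 70.3, 3659, array([487.9, -19.9]), array([540. ,  31.3]), 0.1146)
sq (array([513.7,   6. ]), array([65.9, 66.7]), 50.7, 1716, array([497.8, -39.4]), array([560. ,  51.1]), 0.0628)
[0.51242598 0.00605855 0.20468351] 24.05 [ 0.4 -0.2 -0.  -0.1  0.1 -0. ]
```

Request:
move_arm --plan "0.0015 0 0.02 0 0 0 0.075; 0 0 0.03 0 0 0 0.075; 0 0 0.03 0 0 0 0.075; 0 0 0.025 0 0 0 0.075; 0 0 0.015 0 0 0 0.075; 0 0 0.008 0 0 0 0.075; 0 0 0.0045 0 0 0 0.075; 0 0 0 0 0 0 0.07; 0 0 0 0 0 0 0.065; 0 0 0 0 0 0 0.06; 0 0 0 0 0 0 0.057; 0 0 0 0 0 0 0.056"

```text
time_s: 25.55
position: [0.5141, 0.0055, 0.0724]
tool_rot: [[1.0, 0.017, 0.0], [0.017, -1.0, -0.0], [0.0, 0.0, -1.0]]
ft_force: [-0.5, -0.5, 1.1]
grip_width: 0.0558
gripper_force: 0.0
```

Request:
move_arm --plan "0 0 0 0 0 0 0.054; 0 0 0 0 0 0 0.052; 0 0 0 0 0 0 0.047; 0 0 0 0 0 0 0.042; 0 0 0 0 0 0 0.04; 0 0 -0.003 0 0 0 0.04; 0 0 -0.005 0 0 0 0.04; 0 0 -0.01 0 0 0 0.04; 0 0 -0.02 0 0 0 0.04; 0 0 -0.02 0 0 0 0.04; 0 0 -0.01 0 0 0 0.04; 0 0 0 0 0 0 0.04" --grip_force 35

```text
time_s: 27.05
position: [0.5143, 0.0055, 0.1408]
tool_rot: [[1.0, 0.017, 0.001], [0.017, -1.0, -0.0], [0.001, 0.0, -1.0]]
ft_force: [0.3, 0.1, -1.9]
grip_width: 0.052
gripper_force: 37.0
```

Run:
```python
from h import *
im,d,P=wshot('w10')
q=layer(P,.514,.006,.025,.17,.2);print(rect(q))
q=layer(P,.513,.005,.06,.057,.067);print('sq',rect(q))
o=env.observe();print(o['position'],o['time_s'],o['grip_width'])
go([(.422,-.341,.14,None,.04),(.422,-.341,.05,None,.04,.03)])
```

```text
(array([518.,   6.]), array([42. , 49.9]), 0.1, 12044, array([497.1, -19. ]), array([539.,  31.]), 0.1829)
sq (array([513.9,   6.3]), array([66.5, 66.4]), 50.8, 4337, array([499.6, -39.6]), array([559.7,  51.8]), 0.0626)
[0.51391987 0.0055767  0.14014488] 27.1 0.05164184624352445
-0.0109 0.0383 0 0 0 0 0.04; -0.0108 0.0384 0 0 0 0 0.04; -0.0109 0.0383 0 0 0 0 0.04; -0.0108 0.0383 0.0001 0 0 0 0.04; -0.0109 0.0384 0 0 0 0 0.04; -0.0109 0.0383 0 0 0 0 0.04; -0.0108 0.0383 0 0 0 0 0.04; -0.0109 0.0384 0 0 0 0 0.04; -0.0108 0.0383 0 0 0 0 0.04; 0 0 0.0225 0 0 0 0.04; 0 0 0.0225 0 0 0 0.04; 0 0 0.0225 0 0 0 0.04
0 0 0.0225 0 0 0 0.04
end [ 0.422 -0.341  0.05 ] 0.96 13
```

View pics/w10.png

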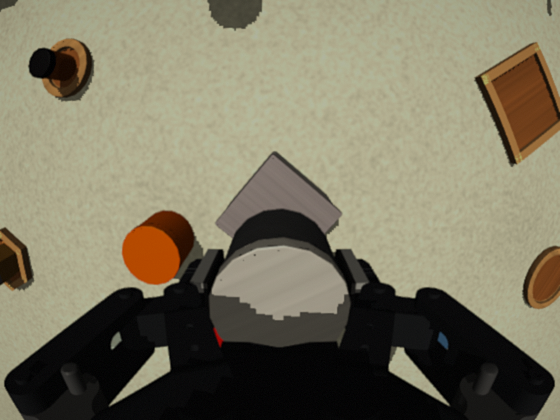

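The round tin is held, the square tin underneath hasn't moved (275,200), and the small jar is still in its tray. Carrying.

Request:
move_arm --plan "-0.0057 0.02 0 0 0 0 0.04; -0.0108 0.038 0 0 0 0 0.04; -0.0108 0.038 0 0 0 0 0.04; -0.0108 0.038 0 0 0 0 0.04; -0.0108 0.038 0 0 0 0 0.04; -0.0108 0.038 0 0 0 0 0.04; -0.0108 0.038 0 0 0 0 0.04; -0.0108 0.038 0 0 0 0 0.04; -0.0085 0.031 0 0 0 0 0.04; -0.005 0.018 0 0 0 0 0.04; -0.003 0.01 0 0 0 0 0.04; 0 0 0.01 0 0 0 0.04"

```text
time_s: 28.6
position: [0.4223, -0.3411, 0.1302]
tool_rot: [[1.0, 0.017, 0.001], [0.017, -1.0, -0.001], [0.001, 0.001, -1.0]]
ft_force: [-0.2, 0.8, -1.9]
grip_width: 0.0517
gripper_force: 37.2
```

Request:
move_arm --plan "0 0 0.02 0 0 0 0.04; 0 0 0.025 0 0 0 0.04; 0 0 0.02 0 0 0 0.04; 0 0 0.01 0 0 0 0.04; 0 0 0.005 0 0 0 0.04; 0 0 0 0 0 0 0.04; 0 0 0 0 0 0 0.04"

```text
time_s: 29.48
position: [0.4223, -0.3413, 0.0509]
tool_rot: [[1.0, 0.017, 0.001], [0.017, -1.0, -0.001], [0.001, 0.001, -1.0]]
ft_force: [0.6, 0.3, -2.6]
grip_width: 0.0519
gripper_force: 37.2
```

Run:
```python
from h import *
im,d,P=wshot('w11')
o=env.observe();print(o['position'],o['time_s'],o['grip_width'],o['ft_force'])
q=layer(P,.422,-.341,.05,.0105,.016);print(rect(q))
```

```text
[ 0.42230329 -0.34126705  0.05088255] 29.525 0.05214505850308168 [-0.23683701  0.73470717 -1.08524047]
(array([ 436.5, -340.2]), array([54.9, 85. ]), 2.3, 3348, array([ 407.8, -383.3]), array([ 464. , -298.2]), 0.0125)
```

Request:
move_arm --plan "-0.0007 -0.0005 0.008 0 0 0 0.04; 0 0 0.009 0 0 0 0.04; 0 0 0.007 0 0 0 0.04; 0 0 0.005 0 0 0 0.04; 0 0 0.003 0 0 0 0.04; 0 0 0.001 0 0 0 0.04; 0 0 0.0007 0 0 0 0.04; 0 0 0.0005 0 0 0 0.04; 0 0 0 0 0 0 0.04; 0 0 0 0 0 0 0.04"

```text
time_s: 30.78
position: [0.4215, -0.3406, 0.0165]
tool_rot: [[1.0, 0.017, 0.0], [0.017, -1.0, -0.0], [0.0, 0.0, -1.0]]
ft_force: [-1.2, 2.3, 5.2]
grip_width: 0.0516
gripper_force: 37.3
```

Request:
move_arm --plan "0 0 0 0 0 0 0.055; 0 0 0 0 0 0 0.06; 0 0 0 0 0 0 0.066; 0 0 0 0 0 0 0.072; 0 0 -0.01 0 0 0 0.072; 0 0 -0.02 0 0 0 0.072; 0 0 -0.04 0 0 0 0.08; 0 0 -0.05 0 0 0 0.085; 0 0 -0.04 0 0 0 0.085; 0 0 -0.02 0 0 0 0.085; 0 0 -0.01 0 0 0 0.085; 0 0 0 0 0 0 0.085"

```text
time_s: 32.28
position: [0.4214, -0.3406, 0.2063]
tool_rot: [[1.0, 0.017, 0.0], [0.017, -1.0, -0.0], [0.0, 0.0, -1.0]]
ft_force: [0.3, -0.4, -0.1]
grip_width: 0.0851
gripper_force: 0.0
```

Run:
```python
from h import *
im,d,P=wshot('w12')
print(rect(layer(P,.4215,-.341,.035,.045,.07)))
o=env.observe();print(o['position'],o['time_s'],o['q'].round(1))
go([(.505,-.02,.19,-39.3,.085),(.5137,.006,.19,None,.085,.012)])
```

```text
(array([ 421.6, -340.7]), array([50.9, 51.3]), 83.3, 2431, array([ 395.8, -366.3]), array([ 447.3, -314.7]), 0.0586)
[ 0.42123033 -0.34035884  0.20559802] 32.325 [-51.5  22.1  78.2  -0.   79.7  37.6]
0.0099 -0.0354 0.0017 0 0 0.078 0.085; 0.0071 -0.0361 0.0018 0 0 0.078 0.085; 0.0043 -0.0366 0.0017 0 0 0.078 0.085; 0.0014 -0.0367 0.0017 0 0 0.078 0.085; -0.0014 -0.0368 0.0018 0 0 0.078 0.085; -0.0044 -0.0365 0.0017 0 0 0.078 0.085; -0.0071 -0.0361 0.0017 0 0 0.079 0.085; -0.01 -0.0355 0.0018 0 0 0.078 0.085; -0.0127 -0.0345 0.0017 0 0 0.078 0.085; -0.0032 -0.0085 0 0 0 0 0.085; -0.0033 -0.0086 0 0 0 0 0.085; -0.0032 -0.0085 0 0 0 0 0.085
end [0.5137 0.006  0.19  ] -39.32 12
```

The round tin is placed: top at 58 mm, level. Now the square tin.

Request:
move_arm --plan "0.01 -0.0355 0.002 0 0 0.078 0.085; 0.007 -0.036 0.002 0 0 0.078 0.085; 0.0043 -0.0366 0.002 0 0 0.078 0.085; 0.0014 -0.0367 0.002 0 0 0.078 0.085; -0.0014 -0.0367 0.002 0 0 0.078 0.085; -0.0044 -0.0365 0.002 0 0 0.078 0.085; -0.007 -0.036 0.002 0 0 0.079 0.085; -0.01 -0.0355 0.002 0 0 0.078 0.085; -0.0127 -0.0345 0 0 0 0.078 0.085; -0.0055 -0.0145 0 0 0 0 0.085; -0.004 -0.011 0 0 0 0 0.085; 0 0 0 0 0 0 0.085"

```text
time_s: 33.83
position: [0.514, 0.0052, 0.1898]
tool_rot: [[0.774, -0.633, -0.001], [-0.633, -0.774, -0.0], [-0.0, 0.0, -1.0]]
ft_force: [0.2, 1.5, -0.3]
grip_width: 0.0852
gripper_force: 0.0
```

Request:
move_arm --plan "0 0 0 0 0 0 0.085; 0 0 0 0 0 0 0.085"

```text
time_s: 34.08
position: [0.5139, 0.0047, 0.1901]
tool_rot: [[0.773, -0.634, -0.0], [-0.634, -0.773, -0.0], [-0.0, 0.0, -1.0]]
ft_force: [-0.2, -0.6, 0.0]
grip_width: 0.0856
gripper_force: 0.0
```

Run:
```python
from h import *
im,d,P=wshot('w13')
print(rect(layer(P,.5137,.006,.06,.057,.067)))
o=env.observe();print(o['position'],o['time_s'],o['tool_rot'][:,0])
```

```text
(array([514.1,   6. ]), array([65.8, 65.3]), 50.7, 5590, array([468.7, -39.6]), array([559.4,  51.1]), 0.0626)
[0.51390965 0.00477702 0.19017692] 34.125 [ 7.73190600e-01 -6.34173705e-01  8.69471152e-05]
```

View pics/w13.png

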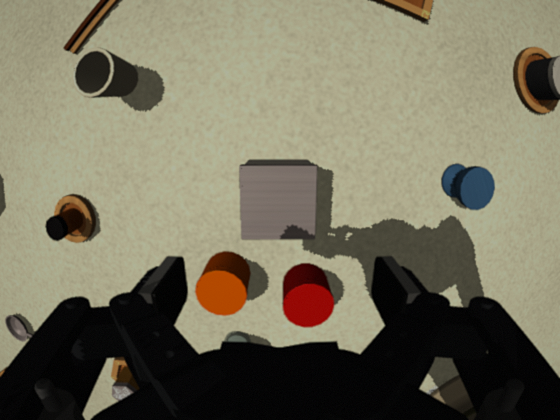

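The square tin (279,202) is square-on and midway between the fingers. The cans at (223,283) and (308,294) are clear of the finger path. Descending.

Request:
move_arm --plan "-0.0005 -0.001 0.02 0 0 0 0.085; 0 0 0.03 0 0 0 0.085; 0 0 0.03 0 0 0 0.085; 0 0 0.03 0 0 0 0.085; 0 0 0.025 0 0 0 0.085; 0 0 0.02 0 0 0 0.085; 0 0 0.012 0 0 0 0.085; 0 0 0.008 0 0 0 0.085; 0 0 0.004 0 0 0 0.085; 0 0 0 0 0 0 0.085; 0 0 0 0 0 0 0.08; 0 0 0 0 0 0 0.075"

```text
time_s: 35.62
position: [0.5144, 0.0064, 0.0114]
tool_rot: [[0.774, -0.634, 0.001], [-0.634, -0.774, -0.0], [0.001, -0.0, -1.0]]
ft_force: [0.4, -0.5, 0.7]
grip_width: 0.075
gripper_force: 0.0
```

Request:
move_arm --plan "0 0 0 0 0 0 0.07; 0 0 0 0 0 0 0.067; 0 0 0 0 0 0 0.064; 0 0 0 0 0 0 0.058; 0 0 0 0 0 0 0.053; 0 0 0 0 0 0 0.05; 0 0 -0.003 0 0 0 0.05; 0 0 -0.006 0 0 0 0.05; 0 0 -0.01 0 0 0 0.05; 0 0 -0.02 0 0 0 0.05; 0 0 -0.02 0 0 0 0.05; 0 0 -0.01 0 0 0 0.05" --grip_force 45

```text
time_s: 37.12
position: [0.5146, 0.0064, 0.0815]
tool_rot: [[0.774, -0.634, 0.002], [-0.634, -0.774, -0.0], [0.002, -0.001, -1.0]]
ft_force: [-0.4, 0.4, -2.8]
grip_width: 0.0649
gripper_force: 50.4
```

Run:
```python
from h import *
im,d,P=wshot('w14')
print(rect(layer(P,.5137,.006,.03,.12,.15)))
o=env.observe();print(o['position'],o['time_s'],o['grip_width'],o['ft_force'])
go([(.6273,-.251,.081,-56.3,.05),(.6273,-.251,.05,None,.05,.012)])
```

```text
(array([514.3,   4.4]), array([56.8, 58.7]), 90.0, 16268, array([485., -24.]), array([543.7,  32.8]), 0.1326)
[0.51484539 0.00634236 0.08209367] 37.175 0.06465353873992785 [ 1.52146239  0.48173193 -0.03717585]
0.0313 0.016 0.0001 0 0 0.037 0.05; 0.0318 0.0148 0.0002 0 0 0.037 0.05; 0.0323 0.0136 0.0001 0 0 0.037 0.05; 0.0329 0.0125 0.0001 0 0 0.037 0.05; 0.0332 0.0112 0.0002 0 0 0.037 0.05; 0.0337 0.0099 0.0001 0 0 0.037 0.05; 0.034 0.0087 0.0002 0 0 0.037 0.05; 0.0343 0.0075 0.0001 0 0 0.038 0.05; 0 0 0.0103 0 0 0 0.05; 0 0 0.0104 0 0 0 0.05; 0 0 0.0103 0 0 0 0.05
end [ 0.6273 -0.251   0.05  ] -56.33 11
```

Request:
move_arm --plan "0.016 0.008 0 0 0 0.018 0.05; 0.0155 0.0075 0 0 0 0.019 0.05; 0.032 0.015 0 0 0 0.037 0.05; 0.0325 0.0135 0 0 0 0.037 0.05; 0.033 0.0125 0 0 0 0.037 0.05; 0.033 0.011 0 0 0 0.037 0.05; 0.0335 0.01 0 0 0 0.037 0.05; 0.024 0.006 0 0 0 0.026 0.05; 0.02 0.005 0 0 0 0.02 0.05; 0.014 0.003 0 0 0 0.017 0.05; 0.0095 0.002 0.01 0 0 0.012 0.05; 0 0 0.01 0 0 0 0.05"

```text
time_s: 38.67
position: [0.6259, -0.2506, 0.0588]
tool_rot: [[0.554, -0.833, -0.001], [-0.833, -0.554, 0.001], [-0.001, 0.0, -1.0]]
ft_force: [-0.6, -0.6, -2.1]
grip_width: 0.0648
gripper_force: 50.4
```

Request:
move_arm --plan "0 0 0 0 0 0 0.05; 0 0 0 0 0 0 0.05; 0 0 0 0 0 0 0.05"

```text
time_s: 39.05
position: [0.6263, -0.25, 0.0606]
tool_rot: [[0.555, -0.832, 0.001], [-0.832, -0.555, -0.0], [0.001, -0.0, -1.0]]
ft_force: [-0.8, -0.2, -1.7]
grip_width: 0.0648
gripper_force: 50.4
```

Run:
```python
from h import *
im,d,P=wshot('w15')
o=env.observe();print(o['position'],o['time_s'],o['grip_width'],o['ft_force'])
q=layer(P,.6273,-.251,.08,.0105,.0145);print(rect(q))
go([(.6273,-.251,o['position'][2],-56.3,.05)])
```

```text
[ 0.62627494 -0.25009643  0.06060314] 39.1 0.06489684272454947 [ 0.21495273  0.24651635 -3.05946245]
(array([ 644.6, -275.2]), array([98.6, 38.6]), 34.7, 3704, array([ 593.4, -317.9]), array([ 695.2, -231.5]), 0.0126)
0.0013 -0.0004 0 0 0 0 0.05
end [ 0.6273 -0.251   0.0606] -56.31 1
```

View pics/w15.png

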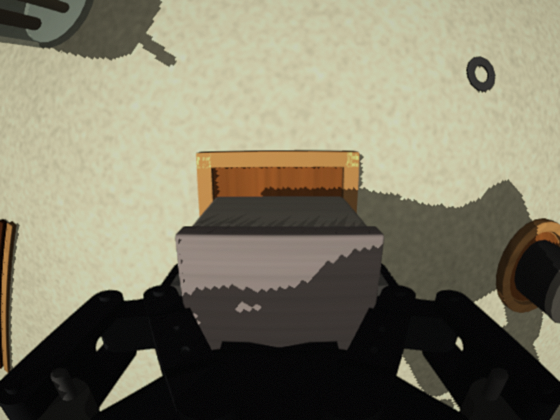

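Tin and tray are in line (tray edge at rows 152–160, tin centred on column 279). Lowering.

Request:
move_arm --plan "0.0013 -0.0007 0.01 0 0 0 0.05; 0 0 0.011 0 0 0 0.05; 0 0 0.008 0 0 0 0.05; 0 0 0.006 0 0 0 0.05; 0 0 0.004 0 0 0 0.05; 0 0 0.002 0 0 0 0.05; 0 0 0.001 0 0 0 0.05; 0 0 0.0007 0 0 0 0.05; 0 0 0 0 0 0 0.05; 0 0 0 0 0 0 0.05; 0 0 0 0 0 0 0.05"

```text
time_s: 40.48
position: [0.6275, -0.2511, 0.0176]
tool_rot: [[0.554, -0.832, 0.0], [-0.832, -0.554, -0.0], [0.0, -0.0, -1.0]]
ft_force: [0.9, 0.1, -1.4]
grip_width: 0.0646
gripper_force: 50.3
```

Request:
move_arm --plan "0 0 0.0005 0 0 0 0.05; 0 0 0.0004 0 0 0 0.05; 0 0 0 0 0 0 0.05; 0 0 0 0 0 0 0.05"

```text
time_s: 40.98
position: [0.6276, -0.2511, 0.0176]
tool_rot: [[0.554, -0.832, 0.001], [-0.832, -0.554, -0.001], [0.001, -0.0, -1.0]]
ft_force: [-2.1, 1.1, 6.6]
grip_width: 0.065
gripper_force: 49.8
```

Contact. I'll release and retreat.

Request:
move_arm --plan "0 0 0 0 0 0 0.068; 0 0 0 0 0 0 0.073; 0 0 0 0 0 0 0.08; 0 0 0 0 0 0 0.085; 0 0 0 0 0 0 0.085; 0 0 -0.01 0 0 0 0.085; 0 0 -0.02 0 0 0 0.085; 0 0 -0.04 0 0 0 0.085; 0 0 -0.05 0 0 0 0.085; 0 0 -0.05 0 0 0 0.085; 0 0 -0.03 0 0 0 0.085; 0 0 -0.01 0 0 0 0.085"

```text
time_s: 42.48
position: [0.6277, -0.2511, 0.2292]
tool_rot: [[0.554, -0.832, 0.003], [-0.832, -0.554, -0.002], [0.004, -0.002, -1.0]]
ft_force: [-0.0, 0.1, -1.1]
grip_width: 0.0847
gripper_force: 0.0
```

Request:
move_arm --plan "0 0 0 0 0 0 0.085; 0 0 0 0 0 0 0.085; 0 0 0 0 0 0 0.085"

```text
time_s: 42.85
position: [0.6272, -0.2509, 0.2252]
tool_rot: [[0.554, -0.832, -0.002], [-0.832, -0.554, 0.001], [-0.002, 0.001, -1.0]]
ft_force: [0.3, -0.4, 0.6]
grip_width: 0.085
gripper_force: 0.0
```

Run:
```python
from h import *
im,d,P=wshot('w16')
print(rect(layer(P,.6276,-.251,.05,.06,.075)))
q=layer(P,.6276,-.251,.08,.0105,.0145);print(rect(q))
for c in ['scene','side']:
    im,d=viewer.get_image(c);P=world(c,d,viewer.calibration(c))
    y0=150
    cv2.imwrite(f'pics/{c}9.png',cv2.resize(im[140:385,90:400],None,fx=2.4,fy=2.4,interpolation=cv2.INTER_CUBIC)[:,:,::-1])
```

```text
(array([ 627.6, -251.3]), array([65.7, 65.2]), 33.7, 4672, array([ 582.7, -295.7]), array([ 672.2, -206.5]), 0.0686)
(array([ 627.3, -250.4]), array([98.8, 97.3]), 34.4, 1970, array([ 561. , -318.3]), array([ 694.6, -184. ]), 0.0127)
```

View pics/scene9.png

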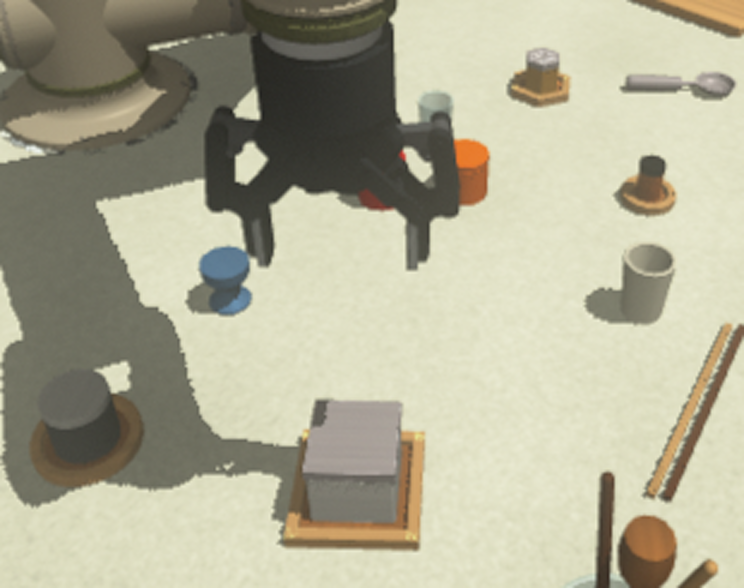

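View pics/side9.png

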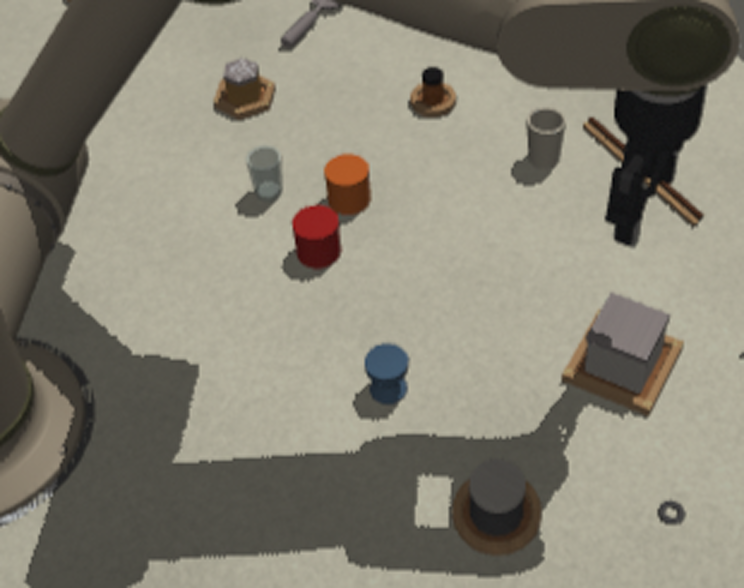

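Both views show all four containers upright in their own trays (side crop: jar 432,90; hex 242,85; round 497,500; square 627,345). Both glasses and the red and orange cans are undisturbed. Handing in.

```bash
python3 -c "
from rig import env
print(env.close_job())"
```

```text
the job is handed in; nothing more can be done
None
```

The tower is down and the job handed in at about 43 s of the 128 s allowed: all four containers stand upright in their own trays, and the glasses and look-alike cans were left alone.

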